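Find the jar that has lost its seal with a sprung-pin gauge

TASK

One of the two preserve jars has lost its seal, so the centre of its lid gives way: press the sprung-pin gauge upright onto the middle of the lids, gently but until its foot bears flush on the lid's rim, pause and read how far the pin was pushed back (under 5 mm means unsealed, over 5 mm sealed), and go on until you have actually read the unsealed one. Then stand the gauge upright back in its stand, and after that put the unsealed jar upright in the blue tray. Leave the sealed jar standing where it is and the mug, milk pot and sachet alone.

Things in the scene. Friction and masses are not known exactly. Their poses are not given: they have to be found in the camera images.
- gauge_grip (a point): middle of the gauge's black round ribbed handle, the place to grip it. The gauge stands upright in its stand; handle 28 mm across, from 32 mm below to 33 mm above this point; below the handle a 22 mm barrel with a red tab in a slot; mass about 0.15 kg. z axis is the gauge's long axis, up.
- gauge_foot (a point): centre of the flat underside of the gauge's foot (a disc 32 mm across with a firm rubber sole that yields 0.05 mm per N), 85 mm below gauge_grip on the gauge's axis. The steel pin, 6 mm across, stands out 8 mm below this face.
- gauge_pin (a joint): how far the pin is pushed back into the gauge (m): 0 = 8 mm showing, 0.008 = level with the foot; spring about 0.9 N per mm; the red tab rises as much. Foot flush: about 0.007 on a sealed lid (pin force 6 N), 0.0025 to 0.003 on an unsealed one (2.5 N). On top of that the foot should bear on the rim: 8 to 12 N in all is right, 25 N dents the lid.
- jar_a_mid (a point): jar A: centre of a preserve jar (either jar may be the unsealed one), 35 mm above its underside. The jar is upright, round, 56 mm across from base to lid, 62 to 70 mm tall with its lid, about 0.2 kg, amber glass with a pale band and a brass-coloured metal lid. z axis up, turn about z means nothing.
- jar_a_axis (a point): jar A: point on that jar's upright axis, fixed 70 mm above its underside. The lid's flat top lies 0 to 8 mm below this point, for the lids are screwed on more or less far: feel for it. The lid's rigid flat rim runs from 10 mm to 28 mm radius; inside it lies the level, springy centre disc (20 mm across, small steel dot in the middle). A sealed centre is stiff (about 6 N per mm), an unsealed one gives (about 0.45 N per mm).
- jar_b_mid (a point): jar B: centre of a preserve jar (either jar may be the unsealed one), 35 mm above its underside. The jar is upright, round, 56 mm across from base to lid, 62 to 70 mm tall with its lid, about 0.2 kg, amber glass with a pale band and a brass-coloured metal lid. z axis up, turn about z means nothing.
- jar_b_axis (a point): jar B: point on that jar's upright axis, fixed 70 mm above its underside. The lid's flat top lies 0 to 8 mm below this point, for the lids are screwed on more or less far: feel for it. The lid's rigid flat rim runs from 10 mm to 28 mm radius; inside it lies the level, springy centre disc (20 mm across, small steel dot in the middle). A sealed centre is stiff (about 6 N per mm), an unsealed one gives (about 0.45 N per mm).
- stand_seat (a point): centre of the ledge on which the gauge's foot rests in its stand, 14 mm above the worktop. The stand is a grey cup fixed to the worktop: 53 mm outside, 39 mm bore, rim 12 mm above the ledge, with a pit for the pin in the middle, so that the pin is not pressed; its base is 68 mm across.
- tray_in (a point): centre of the floor of the blue tray, 4 mm or so above the worktop. The tray is fixed, square with the room, 100 mm by 100 mm outside, walls 4 mm thick and 16 mm high.
- mug_mid (a point): the floral mug standing by, 69 mm across and 118 mm tall: middle, half-way up. Leave alone.
- milk_pot_mid (a point): the small white milk portion pot, 39 mm across and 21 mm tall: middle. Leave alone.
- sachet_mid (a point): the brown coffee sachet lying flat, 40 by 66 by 9 mm: middle. Leave alone.
Things that resemble listed ones, but are neither listed nor needed, are in the scene too. There is more than one size of the part that bears stand_seat; the job needs the larger.

How it is judged (in metres and radians):
On the way, in this order (a step that is already met when the one before it is completed fails the run):
1. the gauge is pressed upright on the middle of the unsealed lid, its foot bearing flush on the rim (total push over 5 N) (horizontal distance between gauge_foot and jar_b_axis below 0.008 m and z of gauge_foot in the frame of jar_b_axis below 0.002 m and angle between gauge_foot's own z axis and vertical below 0.12 rad and contact force between gauge and jar_b above 5 N and value of joint gauge_pin above 0.0015 m), for 0.2 s.
2. the gauge stands upright in its stand, let go, and the unsealed jar has not yet been moved by over 30 mm (horizontal distance between gauge_foot and stand_seat below 0.006 m and z of gauge_foot in the frame of stand_seat below 0.005 m and angle between gauge_foot's own z axis and vertical below 0.15 rad and contact force between the fingers and gauge below 0.1 N and distance of jar_b_mid from where it was at the start of the episode below 0.03 m), for 0.2 s.
At the end, for the whole second after the job is handed in: the unsealed jar stands upright and at rest on the floor of the tray, its middle within 30 mm of the tray's; the gauge stands upright in its stand (foot within 6 mm of the seat's middle and 5 mm of its height); the sealed jar stands upright within 30 mm of where it was (horizontal distance between gauge_foot and stand_seat below 0.006 m and z of gauge_foot in the frame of stand_seat below 0.005 m and angle between gauge_foot's own z axis and vertical below 0.15 rad and horizontal distance between jar_b_mid and tray_in below 0.03 m and z of jar_b_mid in the frame of tray_in below 0.04 m and angle between each of jar_b_mid, jar_a_mid's own z axis and vertical below 0.12 rad and linear speed of jar_b below 0.02 m/s and distance of jar_a_mid from where it was at the start of the episode below 0.03 m); the robot touches nothing.
It fails at once if a jar is pressed with the gauge with more than 25 N (contact force between gauge and jar_a above 25 N or contact force between gauge and jar_b above 25 N).
It fails at once if the sealed jar is moved by more than 30 mm or tipped (distance of jar_a_mid from where it was at the start of the episode above 0.03 m or angle between jar_a_mid's own z axis and vertical above 0.3 rad).
It fails at once if the unsealed jar is tipped over (angle between jar_b_mid's own z axis and vertical above 0.7 rad).
It fails at once if the mug, milk pot or sachet is moved by more than 30 mm (distance of any of mug_mid, milk_pot_mid, sachet_mid from where it was at the start of the episode above 0.03 m).
It also fails if it takes over 64 s, if anything falls off the work surface, if the arm or the gripper's body presses on something with over 40 N, if the wrist force passes 120 N, or if a joint passes its speed limit or range.

ROBOT

A 7-joint arm with a two-finger parallel gripper is mounted at the origin on a cart in front of the work surface, level with it; the furniture and walls round the work are solid. World frame = base frame: x ahead of the robot, y to its left, z up, the work surface at z = 0. Lengths are in mm, angles in rad, forces in N, time in s.
With the tool pointing down it reaches from about 400 to 875 mm from the base axis. Payload 4.4 kg.
Tool frame: the origin (TCP) lies midway between the tips of the shut fingers; the grasp point (between the pads) lies 19 mm behind it (ctrl.pinch_z is the distance from the TCP to the grasp point, in mm); z points along the fingers, y is the line along which they close (so a half turn about z gives the same grasp; the last joint's range is limited). The gripper opens to 85 mm and grips with 20 to 120 N. Pads are 22 mm wide; open, the fingers measure 114 mm over their backs; the gripper's body (76 mm by 85 mm) begins 54 mm behind the grasp point. The pads swing forward as they close: fully open they stand 13 mm farther back than shut.
Start: joints at [-1.203, 0.628, 0.038, 1.517, -0.027, 0.996, -0.02], TCP at [273.188, 589.819, 231.313] pointing down, gripper open.
Joint ranges: [-3.06, 3.06], [-0.37, 2.12], [-1.25, 1.32], [0.18, 2.47], [-1.1, 4.24], [0.23, 1.98], [-2.94, 2.94]. Speed limits (rad/s): [2.57, 2.57, 3.14, 3.14, 3.14, 3.14, 3.14].

INTERFACE

Orientations are given as [roll, pitch, yaw] about the fixed x, y, z axes, in that order (R = Rz(yaw) Ry(pitch) Rx(roll)).
In Python, from cell import read_state, cams, order, ctrl gives the robot as it stands.
- The arm moves only by the tool move_arm, never from a script. Its argument "targets" is text: rows parted by semicolons, each of 7 numbers parted by spaces: the gripper's target within -1 to 1 (fully open at 1, half-way at 0, shut at -1), then the shift along the tool's x, y, z in cm, then the turn, a rotation vector about the tool's x, y, z in degrees. A call has 1 to 5 rows; each row shifts and turns the commanded pose from where the row before left it, along the tool's axes as they then stand; what a row does not reach is not made up. A row lasts 1/12 s, in which the tool goes at most 41.7 mm and 7.16 degrees, less where a joint would pass 70% of its speed; a pose out of reach is approached as far as the arm can. A call with a gripper value outside its range is refused whole. The fingers move at their own pace and stop on an object; the grip force is fixed at half the most. Time passes only in rows, so rows that do not move let the fingers close. It gives the time, the measured TCP pose, the force, the opening and the grip force at its end, in the units of the state.
- read_state(): the state, without advancing time (a new reading comes with each control period).
- cams.get_image(name): name is "scene" or "side" or "wrist"; returns a dict with "color" (480x640x3 uint8, red, green, blue), "fovy" (degrees; the focal length in pixels is half the picture's height over the tangent of half this angle, whatever the lens; pixels are square), "cx", "cy" (the principal point, pixels), "rvec" (rotation vector, rad) and "tvec" (3), from world to camera coordinates, as OpenCV has them. Camera axes: x right, y down, z forward; pixel columns grow to the right and rows downward; lengths in mm; the calibration is good to about 2 mm. A picture is of the moment at which its call begins. There is no depth.
- order.finish_job(): hands the job in; it is judged then, once.
The state is a dict: "clock": time; "qpos": joint angles; "qd": joint speeds; "tau": joint torques, N m; "eef_pos": TCP position; "tool_rot": TCP orientation; "force": force on the tool from outside, world axes, zero at the start; "torque": the same for the moment, N m; "width": finger opening in mm; "gripper_force": force on a finger pad.
Only numpy, scipy, OpenCV 4.12 (cv2) and the standard library are available. Lean on these libraries where they do the work, as an engineer would, in place of code of your own. Each camera call takes 0.05 s, during which the arm holds its last target. There are 200 camera calls.

## Working session

There is one attempt and no reset: what is moved stays moved. The work goes in short steps, Python scripts to look and compute and a tool call to move; the robot and the scene stay as the last step left them, time stands still between calls to the robot, and variables do not carry over. Pictures are saved under pics/ and viewed, at most 10 in all, crops included, and the job is handed in when it is done.

Besides the shell and the picture viewer there is one more tool, called after "Request:" as name(argument=value, ...) on one line, values as JSON. move_arm: Moves the arm, as the interface text tells. Its arguments: {"type":"object","properties":{"targets":{"type":"string"}},"required":["targets"]}

```bash
mkdir -p pics; ls; cat > h.py <<'E'
import numpy as np, cv2
from cell import read_state, cams, order, ctrl
def get(n):
    d=cams.get_image(n); return d
def save(d,fn): cv2.imwrite('pics/'+fn,cv2.cvtColor(d['color'],cv2.COLOR_RGB2BGR))
def K(d):
    f=d['color'].shape[0]/2/np.tan(np.radians(d['fovy'])/2); return f
def ray(d,u,v):
    R,_=cv2.Rodrigues(np.array(d['rvec'],float)); t=np.array(d['tvec'],float).ravel()
    f=K(d); r=R.T@np.array([(u-d['cx'])/f,(v-d['cy'])/f,1]); return -R.T@t, r/np.linalg.norm(r)
def onplane(d,u,v,z):
    c,r=ray(d,u,v); return c+r*(z-c[2])/r[2]
def proj(d,p):
    R,_=cv2.Rodrigues(np.array(d['rvec'],float)); q=R@np.array(p,float)+np.array(d['tvec'],float).ravel()
    f=K(d); return np.array([f*q[0]/q[2]+d['cx'],f*q[1]/q[2]+d['cy']])
def tri(*obs):
    A=np.zeros((3,3));b=np.zeros(3)
    for d,u,v in obs:
        c,r=ray(d,u,v);M=np.eye(3)-np.outer(r,r);A+=M;b+=M@c
    return np.linalg.solve(A,b)
E
python3 - <<'E'
from h import *
import pickle
D={n:get(n) for n in('scene','side','wrist')}
pickle.dump(D,open('d0.pkl','wb'))
for n in D: save(D[n],n+'0.png'); print(n,D[n]['fovy'],ray(D[n],320,240))
cv2.imwrite('pics/both0.png',cv2.cvtColor(np.vstack([np.hstack([D['scene']['color'],D['side']['color']])]),cv2.COLOR_RGB2BGR)) if 0 else 0
print(read_state())
E
```

```text
pics
scene 49.18578517727927 (array([167.23969834, 578.51097145, 564.04456904]), array([ 0.49400664, -0.68857465, -0.53086946]))
side 50.245520747235375 (array([453.79404498, 830.77304641, 478.59119445]), array([ 0.12944753, -0.8976124 , -0.42134941]))
wrist 65.3771807150296 (array([209.04389737, 619.47674228, 373.43099093]), array([ 0.23212247, -0.12011159, -0.96524213]))
{'clock': 0.15, 'qpos': array([-1.20280397,  0.62915843,  0.03846734,  1.51808691, -0.02701568,
        0.99629584, -0.01997118]), 'qd': array([-0.00019869, -0.00112469,  0.00058782, -0.00209979,  0.00042824,
       -0.00150085,  0.00031163]), 'tau': array([ 1.49452706e-03, -5.63799798e+01,  1.22766897e+00, -1.93653399e+01,
        1.12040856e-02,  7.28393279e-03, -3.04443711e-05]), 'eef_pos': array([272.99161068, 589.40112841, 230.60106806]), 'tool_rot': array([-3.14016237e+00,  4.72719490e-06,  2.70780643e+00]), 'force': array([ 0.02614216,  1.34550094, -0.47648099]), 'torque': array([-0.04875258, -0.01833641, -0.02603993]), 'gripper_force': 0.0, 'width': 85.89725063304368}
```

View pics/scene0.png

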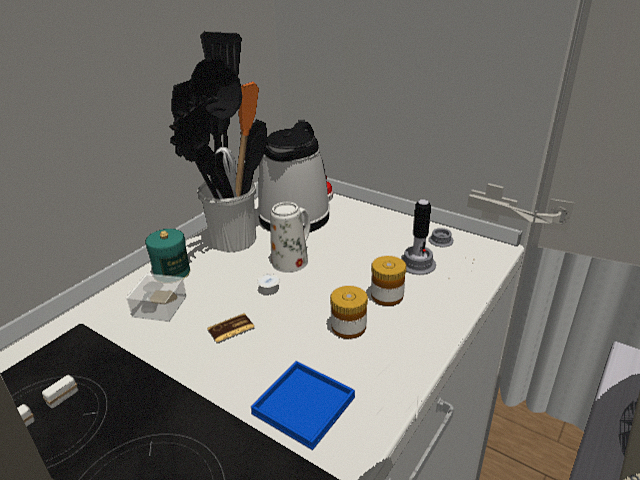

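View pics/side0.png

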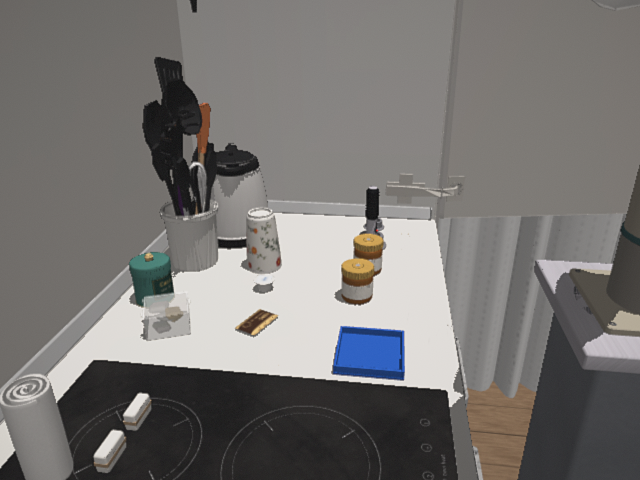

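The scene view shows the jars' lids at (349,297) and (388,267), the gauge at (422,220) in its larger stand at (419,260), the blue tray at (303,402), the mug at (289,237), the pot at (268,284) and the sachet at (231,327). The side view shows the lids at (357,268) and (368,241), the gauge at (372,203) and the tray at (370,352).

```bash
cat > m0.py <<'E'
from h import *
import pickle
D=pickle.load(open('d0.pkl','rb'));S,E=D['scene'],D['side']
def blobs(d,lo,hi,amin=60,roi=None):
    h=cv2.cvtColor(d['color'],cv2.COLOR_RGB2HSV);m=cv2.inRange(h,lo,hi)
    if roi: 
        k=np.zeros_like(m);k[roi[1]:roi[3],roi[0]:roi[2]]=255;m&=k
    n,l,s,c=cv2.connectedComponentsWithStats(m)
    return [(s[i].tolist(),c[i].round(1).tolist(),(l==i)) for i in range(1,n) if s[i][4]>amin]
for n,d,roi in(('S',S,(320,180,460,350)),('E',E,(335,180,400,310))):
    for nm,lo,hi in(('brass',(12,120,120),(28,255,255)),('black',(0,0,0),(180,255,60))):
        for b in blobs(d,lo,hi,50,roi): print(n,nm,b[0],b[1])
    for b in blobs(d,(105,150,60),(125,255,255),500): print(n,'blue',b[0],b[1])
# blue tray outer rim corners via approx polygon
for d in(S,E):
    b=max(blobs(d,(105,150,60),(125,255,255),500),key=lambda b:b[0][4]);c=cv2.findContours(b[2].astype(np.uint8),0,2)[0][0]
    p=cv2.approxPolyDP(cv2.convexHull(c),4,True)[:,0]
    print([(q.tolist(),onplane(d,*q,16)[:2].round().tolist()) for q in p])
bl=lambda d,roi:max(blobs(d,(0,0,0),(180,255,60),50,roi),key=lambda b:b[0][4])
a=bl(S,(320,180,460,350));b=bl(E,(335,180,400,310))
print('handle',tri((S,*a[1]),(E,*b[1])).round(1))
big=[cv2.resize(d['color'][y:y+150,x:x+130],None,fx=3,fy=3,interpolation=cv2.INTER_NEAREST) for d,x,y in((S,325,190),(E,310,180))]
cv2.imwrite('pics/crop0.png',cv2.cvtColor(np.hstack(big),cv2.COLOR_RGB2BGR))
E
python3 m0.py
```

```text
S brass [372, 256, 34, 20, 508] [388.8, 265.3]
S brass [331, 286, 37, 24, 641] [348.7, 297.0]
S black [413, 202, 18, 37, 520] [421.4, 220.1]
S black [320, 213, 9, 15, 62] [323.9, 220.3]
S black [402, 255, 14, 14, 73] [408.2, 261.8]
S blue [251, 361, 104, 89, 5069] [303.1, 403.7]
E brass [354, 234, 29, 19, 312] [368.8, 240.9]
E brass [342, 258, 32, 21, 403] [358.3, 266.4]
E black [366, 189, 13, 31, 367] [372.3, 204.1]
E blue [333, 327, 71, 53, 3242] [369.9, 352.7]
[([354, 391], [420.0, 158.0]), ([312, 449], [415.0, 262.0]), ([252, 413], [511.0, 261.0]), ([251, 406], [520.0, 253.0]), ([296, 361], [519.0, 156.0])]
[([341, 327], [518.0, 162.0]), ([403, 331], [421.0, 160.0]), ([403, 378], [422.0, 271.0]), ([334, 373], [516.0, 273.0])]
handle [ 488.6 -180.6   94.6]
```

View pics/crop0.png

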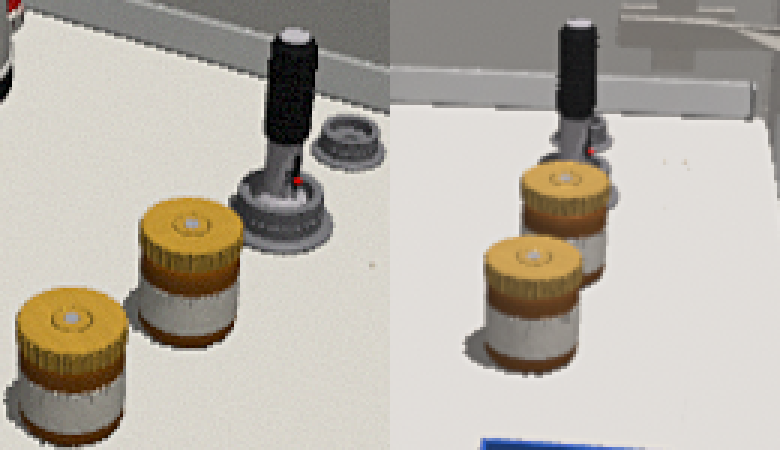

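The crop shows the steel dots at scene (349,296) and (389,264.7), side (358.3,265.3) and (368.3,239.3). The gauge's foot sits in the larger cup, and the red tab faces right in the picture. A smaller decoy cup is behind it.

```bash
python3 - <<'E'
from h import *
import pickle
D=pickle.load(open('d0.pkl','rb'));S,E=D['scene'],D['side']
for nm,s,e in(('near',(349,296),(358.3,265.3)),('far',(389,264.7),(368.3,239.3)),('handletop',(422.5,202),(372.3,188)),('handlemid',(421.4,220.1),(372.3,204.1)),('sachet',(231,327),(257,322)),('pot',(268,280),(264,279))):
    p=tri((S,*s),(E,*e));print(nm,p.round(1),'repr',(proj(S,p)-s).round(1),(proj(E,p)-e).round(1), 'z66',onplane(S,*s,66)[:2].round(1),onplane(E,*e,66)[:2].round(1))
print('stand cup rim centre S',onplane(S,325+284/3,190+189/3,26).round(1),'mug',onplane(S,288,268,0).round(),'kettle',onplane(S,293,226,0).round(), 'crock',onplane(S,230,245,0).round())
st=read_state();g=np.array([488.5,-180.5,0]);R=cv2.Rodrigues  
from scipy.spatial.transform import Rotation as Ro
M=Ro.from_euler('xyz',st['tool_rot']).as_matrix();print(M.round(3)); d=g-st['eef_pos'];print(d.round(),(M.T@d).round(1))
E
```

```text
near [501.4  40.5  64.3] repr [0.2 0.8] [-0.4 -0.7] z66 [501.6  40.8] [500.4  46.2]
far [489.6 -64.8  65.9] repr [0.1 0.5] [-0.2 -0.4] z66 [490.3 -65.8] [489.1 -63.1]
handletop [ 490.  -181.6  130. ] repr [0.2 0.7] [-0.3 -0.5] z66 [ 539.1 -296.1] [ 495.8 -363.5]
handlemid [ 488.6 -180.6   94.6] repr [0.2 0.6] [-0.2 -0.5] z66 [ 509.4 -228.8] [ 490.5 -253.1]
sachet [659.2 143.6   2.1] repr [0.2 0.8] [-0.4 -0.7] z66 [604.6 192. ] [630.7 237.3]
pot [674.1  30.8  19.3] repr [0.2 0.7] [-0.3 -0.6] z66 [632.2  76.4] [650.6 114.2]
stand cup rim centre S [ 486.9 -181.3   26. ] mug [686. -40.   0.] kettle [ 772. -168.    0.] crock [834. -40.   0.]
[[-0.907  0.42  -0.001]
 [ 0.42   0.907 -0.001]
 [-0.    -0.001 -1.   ]]
[ 216. -770. -231.] [-519.1 -607.7  231.5]
```

Request:
move_arm(targets="1 -2.6 -3 0 0 0 0;1 -2.6 -3 0 0 0 0;1 -2.6 -3 0 0 0 0;1 -2.6 -3 0 0 0 0;1 -2.6 -3 0 0 0 0")

```text
clock: 0.57
eef_pos: [328.2, 397.1, 231.1]
tool_rot: [-3.141, 0.0, 2.708]
force: [0.9, 0.1, -1.1]
width: 85.2
gripper_force: 0.0
```

Request:
move_arm(targets="1 -2.6 -3 0 0 0 0;1 -2.6 -3 0 0 0 0;1 -2.6 -3 0 0 0 0;1 -2.6 -3 0 0 0 0;1 -2.6 -3 0 0 0 0")

```text
clock: 0.98
eef_pos: [383.0, 206.5, 231.4]
tool_rot: [3.141, 0.0, 2.708]
force: [0.9, 0.0, -0.1]
width: 85.7
gripper_force: 0.0
```

Request:
move_arm(targets="1 -2.6 -3 0 0 0 0;1 -2.6 -3 0 0 0 0;1 -2.6 -3 0 0 0 0;1 -2.6 -3 0 0 0 0;1 -2.6 -3 0 0 0 0")

```text
clock: 1.4
eef_pos: [438.0, 15.7, 231.4]
tool_rot: [3.141, 0.0, 2.708]
force: [-0.1, 1.0, 0.1]
width: 85.5
gripper_force: 0.0
```

Request:
move_arm(targets="1 -2.6 -3 0 0 0 0;1 -2.6 -3 0 0 0 0;1 -2.6 -3 0 0 0 0;1 -2.6 -3 0 0 0 0;1 0 0 0 0 0 0")

```text
clock: 1.82
eef_pos: [483.2, -144.6, 231.6]
tool_rot: [-3.137, 0.005, 2.697]
force: [0.1, -0.9, 0.5]
width: 85.4
gripper_force: 0.0
```

Request:
move_arm(targets="1 0 0 0 0 0 6.5;1 0 0 0 0 0 6.5;1 0 0 0 0 0 6.5;1 0 0 0 0 0 6.5;1 0 0 0 0 0 6.5")

```text
clock: 2.23
eef_pos: [481.6, -134.8, 231.1]
tool_rot: [-3.141, -0.0, 2.135]
force: [-0.4, 0.3, -0.5]
width: 85.5
gripper_force: 0.0
```

Request:
move_arm(targets="1 0 0 0 0 0 6.5;1 0 0 0 0 0 6.5;1 0 0 0 0 0 6.5;1 0 0 0 0 0 6.5;1 0 0 0 0 0 6.5")

```text
clock: 2.65
eef_pos: [481.6, -134.6, 231.1]
tool_rot: [-3.141, -0.0, 1.568]
force: [0.3, 0.0, 0.9]
width: 85.4
gripper_force: 0.0
```

Request:
move_arm(targets="1 0 0 0 0 0 0;1 0 0 0 0 0 0")

```text
clock: 2.82
eef_pos: [481.7, -134.6, 231.1]
tool_rot: [-3.141, 0.0, 1.577]
force: [0.2, 0.0, -0.3]
width: 85.5
gripper_force: 0.0
```

Request:
move_arm(targets="1 -3.6 0.7 0 0 0 0;1 -1 0 1 0 0 0;1 0 0 4 0 0 0;1 0 0 3 0 0 0;1 0 0 3 0 0 0")

```text
clock: 3.23
eef_pos: [488.9, -181.0, 120.1]
tool_rot: [3.141, -0.0, 1.576]
force: [-0.4, 0.7, 0.3]
width: 85.3
gripper_force: 0.0
```

Request:
move_arm(targets="1 0 0 2 0 0 0;1 0 0 2 0 0 0;1 0 0 0 0 0 0;1 0 0 0 0 0 0")

```text
clock: 3.57
eef_pos: [488.3, -180.8, 80.8]
tool_rot: [-3.14, -0.001, 1.575]
force: [0.6, 0.3, 0.0]
width: 85.4
gripper_force: 0.0
```

```bash
python3 - <<'E'
from h import *
import pickle
D={n:get(n) for n in('scene','wrist')}
pickle.dump(D,open('d1.pkl','wb'))
big=np.hstack([cv2.resize(D['scene']['color'][120:300,340:500],(400,450)),cv2.resize(D['wrist']['color'],(400,300))[:] if 0 else cv2.copyMakeBorder(cv2.resize(D['wrist']['color'],(400,300)),0,150,0,0,0)])
cv2.imwrite('pics/g1.png',cv2.cvtColor(big,cv2.COLOR_RGB2BGR));s=read_state();print(s['eef_pos'],s['tool_rot'])
E
```

```text
[ 489.65587824 -181.41503681   82.33348843] [3.13997920e+00 4.44249307e-04 1.57419302e+00]
```

View pics/g1.png

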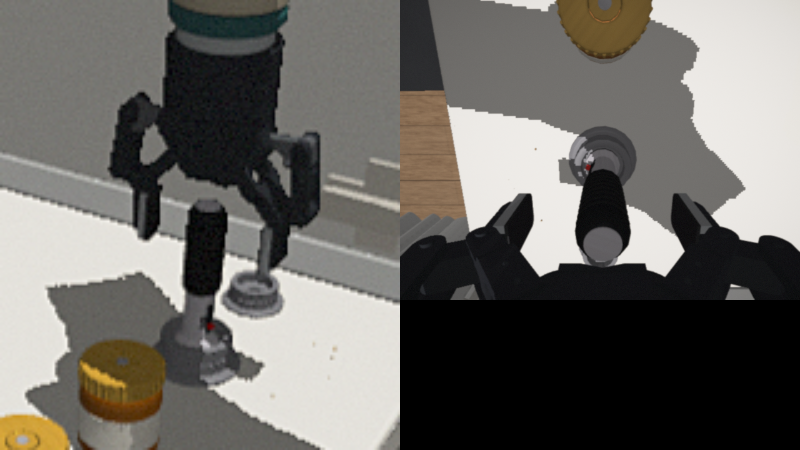

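The scene crop shows the open fingers straddling the handle. The wrist view shows the handle between the pads at (604,215) in the picture and the red tab facing the camera. Closing now.

Request:
move_arm(targets="-1 0 0 0 0 0 0;-1 0 0 0 0 0 0;-1 0 0 0 0 0 0;-1 0 0 0 0 0 0;-1 0 0 0 0 0 0")

```text
clock: 4.08
eef_pos: [489.3, -181.0, 81.7]
tool_rot: [3.141, 0.0, 1.574]
force: [1.4, -0.1, 4.9]
width: 26.9
gripper_force: 58.4
```

Request:
move_arm(targets="-1 0 0 0 0 0 0;-1 0 0 0 0 0 0;-1 0 0 0 0 0 0;-1 0 0 0 0 0 0")

```text
clock: 4.42
eef_pos: [489.3, -181.1, 81.7]
tool_rot: [3.141, 0.0, 1.573]
force: [-0.9, 0.6, 5.6]
width: 26.7
gripper_force: 58.7
```

```bash
python3 - <<'E'
from h import *
import pickle
d=get('wrist');pickle.dump(d,open('w1.pkl','wb'))
c=d['color'];h=cv2.cvtColor(c,cv2.COLOR_RGB2HSV)
m=(cv2.inRange(h,(0,140,90),(6,255,255))|cv2.inRange(h,(174,140,90),(180,255,255)))
n,l,s,ce=cv2.connectedComponentsWithStats(m);print([(s[i].tolist(),ce[i].round(1)) for i in range(1,n) if s[i][4]>5])
cv2.imwrite('pics/w1.png',cv2.cvtColor(cv2.resize(c[160:400,220:420],None,fx=2.5,fy=2.5),cv2.COLOR_RGB2BGR))
s=read_state();print(s)
E
```

```text
[([296, 264, 8, 9, 60], array([299.8, 268. ]))]
{'clock': 4.4667, 'qpos': array([ 0.09950131,  0.69822792,  0.30594539,  2.00715614, -0.41979899,
        0.49568434,  0.71345505]), 'qd': array([ 9.75722776e-04, -3.33222047e-04, -1.07454175e-03,  4.50240071e-04,
       -2.89229942e-04,  1.78219983e-04, -5.90800690e-05]), 'tau': array([ 2.81859459e-01, -4.63310695e+01,  4.66935441e+00, -9.23994720e+00,
        7.78181409e-02, -1.72984363e-01,  7.84183248e-05]), 'eef_pos': array([ 489.36751278, -181.04589512,   81.68874717]), 'tool_rot': array([3.14070635e+00, 6.33997767e-05, 1.57341406e+00]), 'force': array([0.63932859, 1.75768096, 6.18161446]), 'torque': array([ 0.12547256,  0.00159383, -0.03097282]), 'gripper_force': 58.66116553544998, 'width': 26.64412489811588}
```

View pics/w1.png

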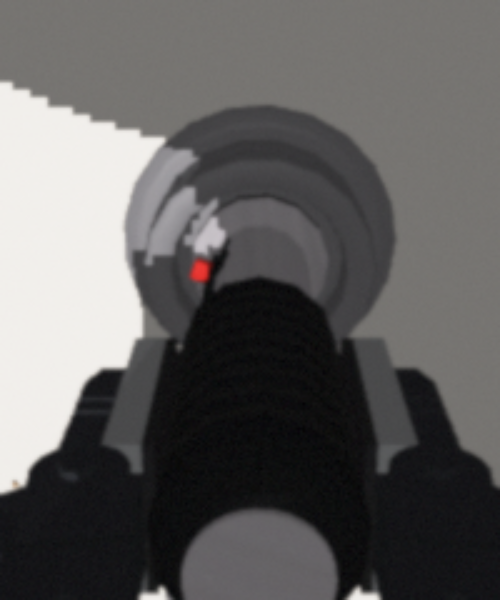

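Request:
move_arm(targets="-1 0 0 -0.5 0 0 0;-1 0 0 -1.5 0 0 0;-1 0 0 -2 0 0 0;-1 0 0 -2 0 0 0;-1 0 0 -2 0 0 0")

```text
clock: 4.88
eef_pos: [488.0, -180.9, 161.7]
tool_rot: [-3.14, -0.0, 1.573]
force: [0.5, 0.1, -1.7]
width: 26.7
gripper_force: 59.2
```

Request:
move_arm(targets="-1 3 0 0 0 0 0;-1 3 0 0 0 0 0;-1 3 0 0 0 0 0;-1 2.6 0 0 0 0 0;-1 0 0 0 0 0 0")

```text
clock: 5.3
eef_pos: [487.6, -58.1, 160.6]
tool_rot: [-3.138, -0.005, 1.582]
force: [0.2, 0.6, -2.2]
width: 26.7
gripper_force: 59.2
```

Request:
move_arm(targets="-1 0 0 0 0 0 0;-1 0 0 0 0 0 0;-1 0 0 0 0 0 0")

```text
clock: 5.55
eef_pos: [488.5, -66.3, 161.3]
tool_rot: [-3.141, 0.001, 1.572]
force: [-0.5, 0.3, -1.9]
width: 26.5
gripper_force: 59.2
```

```bash
cat > tab.py <<'E'
from h import *
def tab(d):
    h=cv2.cvtColor(d['color'],cv2.COLOR_RGB2HSV)
    m=(cv2.inRange(h,(0,140,90),(6,255,255))|cv2.inRange(h,(174,140,90),(180,255,255)))
    n,l,s,ce=cv2.connectedComponentsWithStats(m);return [(s[i].tolist(),ce[i].round(1).tolist()) for i in range(1,n) if s[i][4]>5 and 200<ce[i][0]<440]
E
cat > look.py <<'E'
import sys
from tab import *
d=get('wrist');print(tab(d))
s=read_state();print(s['clock'],s['eef_pos'].round(1),s['tool_rot'].round(4),s['force'].round(1))
cv2.imwrite('pics/'+sys.argv[1],cv2.cvtColor(d['color'],cv2.COLOR_RGB2BGR))
E
python3 look.py w2.png; python3 - <<'E'
from h import *
import pickle
d=pickle.load(open('w1.pkl','rb'));print(onplane(d,323.6,386.8,132))
E
```

```text
[([297, 264, 7, 9, 48], [299.9, 267.8])]
5.6 [488.5 -66.4 161.3] [-3.1414e+00  7.0000e-04  1.5712e+00] [ 0.4  0.2 -1.4]
[ 489.79447665 -179.00485368  132.        ]
```

View pics/w2.png

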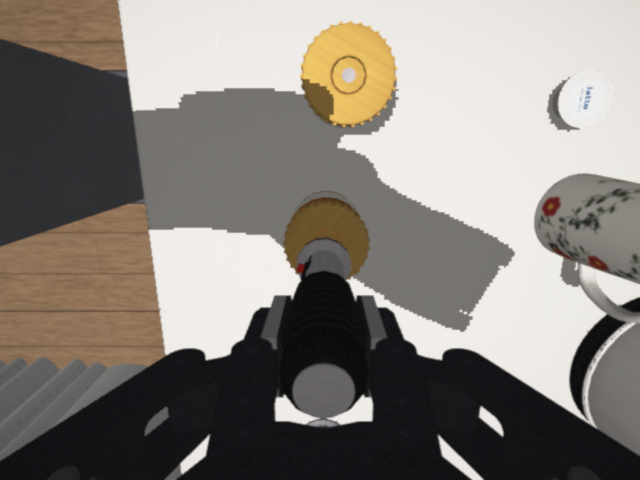

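The wrist view shows the near lid's dot at (348,75). The far lid spans 285–369 columns around row 240, under the gauge.

```bash
python3 - <<'E'
from tab import *
d=get('wrist')
print('near',onplane(d,348,75,66),'farL',onplane(d,285,240,66),'farR',onplane(d,369,240,66),'pred far centre px',proj(d,[489.7,-64.8,66]),'front edge pred',proj(d,[489.7,-64.8+28,66]))
h=cv2.cvtColor(d['color'],cv2.COLOR_RGB2HSV);m=cv2.inRange(h,(15,120,60),(28,255,255));m[:180]=0;m[:,:270]=0;m[:,380:]=0
ys,xs=np.nonzero(m);print(xs.min(),xs.max(),ys.min(), ys.max())
c=max(cv2.findContours(m,0,2)[0],key=cv2.contourArea)[:,0]
P=np.array([onplane(d,*q,66)[:2] for q in c if q[1]<255])
A=np.c_[2*P,np.ones(len(P))];x=np.linalg.lstsq(A,(P**2).sum(1),rcond=None)[0];print('fit',x[:2],np.sqrt(x[2]+x[:2]@x[:2]))
E
```

```text
near [503.42514773  40.13372187  66.        ] farL [463.65733215 -59.76995176  66.        ] farR [519.07454732 -59.80819214  66.        ] pred far centre px [324.47535112 247.29234139] front edge pred [324.48726018 205.45831954]
284 368 198 275
fit [490.51531806 -54.64212486] 22.309042155213227
```

Request:
move_arm(targets="-1 0 0.2 0.5 0 0 0;-1 0 0 0.5 0 0 0;-1 0 0 0.3 0 0 0;-1 0 0 0 0 0 0;-1 0 0 0 0 0 0")

```text
clock: 6.07
eef_pos: [490.3, -65.1, 147.9]
tool_rot: [-3.141, -0.0, 1.573]
force: [0.1, 0.1, -1.5]
width: 26.6
gripper_force: 59.2
```

Request:
move_arm(targets="-1 0 0 0.2 0 0 0;-1 0 0 0 0 0 0")

```text
clock: 6.23
eef_pos: [490.6, -65.0, 146.1]
tool_rot: [-3.141, -0.0, 1.573]
force: [-0.3, 1.0, -2.3]
width: 26.7
gripper_force: 59.2
```

Request:
move_arm(targets="-1 0 0 0.2 0 0 0;-1 0 0 0 0 0 0")

```text
clock: 6.4
eef_pos: [490.6, -64.9, 144.1]
tool_rot: [-3.141, -0.0, 1.573]
force: [-0.1, -0.1, -1.5]
width: 26.6
gripper_force: 59.2
```

Request:
move_arm(targets="-1 0 0 0.2 0 0 0;-1 0 0 0 0 0 0")

```text
clock: 6.57
eef_pos: [490.7, -65.0, 142.2]
tool_rot: [3.141, 0.0, 1.573]
force: [-0.3, -0.1, -1.1]
width: 26.2
gripper_force: 59.2
```

Request:
move_arm(targets="-1 0 0 0.2 0 0 0;-1 0 0 0 0 0 0")

```text
clock: 6.73
eef_pos: [490.8, -65.0, 140.2]
tool_rot: [3.141, 0.0, 1.573]
force: [0.9, 0.4, -0.4]
width: 26.5
gripper_force: 59.3
```

```bash
python3 look.py w3.png
```

```text
[([297, 265, 7, 8, 46], [299.9, 268.5])]
6.7833 [490.8 -65.  140.3] [ 3.1414 -0.      1.5734] [-0.1  0.5 -0.5]
```

Request:
move_arm(targets="-1 0 0 0.1 0 0 0;-1 0 0 0.1 0 0 0;-1 0 0 0 0 0 0")

```text
clock: 7.03
eef_pos: [490.8, -65.0, 138.3]
tool_rot: [3.141, -0.0, 1.573]
force: [-0.7, -0.7, 1.1]
width: 26.8
gripper_force: 59.4
```

Request:
move_arm(targets="-1 0 0 0.1 0 0 0;-1 0 0 0 0 0 0;-1 0 0 0 0 0 0")

```text
clock: 7.28
eef_pos: [490.8, -65.0, 137.3]
tool_rot: [3.141, 0.0, 1.573]
force: [-0.0, 0.1, 0.7]
width: 27.0
gripper_force: 59.4
```

```bash
python3 look.py w3.png
```

```text
[([297, 265, 7, 9, 48], [299.6, 269.1])]
7.3333 [490.8 -65.  137.4] [ 3.1414 -0.      1.5734] [ 0.6 -0.2  1.1]
```

Request:
move_arm(targets="-1 0 0 0.1 0 0 0;-1 0 0 0 0 0 0;-1 0 0 0 0 0 0")

```text
clock: 7.58
eef_pos: [490.8, -65.0, 136.3]
tool_rot: [3.141, -0.0, 1.573]
force: [0.1, -0.0, -0.2]
width: 26.6
gripper_force: 59.4
```

Request:
move_arm(targets="-1 0 0 0.05 0 0 0;-1 0 0 0 0 0 0;-1 0 0 0 0 0 0")

```text
clock: 7.83
eef_pos: [490.8, -65.0, 136.0]
tool_rot: [3.141, -0.0, 1.573]
force: [-0.3, 1.0, 2.9]
width: 26.7
gripper_force: 59.6
```

```bash
python3 look.py w3.png
```

```text
[([296, 266, 8, 8, 47], [299.7, 269.4])]
7.8833 [490.8 -65.  136. ] [ 3.1412 -0.      1.5733] [1.  1.6 3.1]
```

Request:
move_arm(targets="-1 0 0 0.03 0 0 0;-1 0 0 0 0 0 0;-1 0 0 0 0 0 0")

```text
clock: 8.13
eef_pos: [490.8, -65.1, 135.8]
tool_rot: [3.141, -0.0, 1.573]
force: [0.1, 0.7, 5.7]
width: 26.3
gripper_force: 60.0
```

```bash
python3 look.py w3.png; python3 - <<'E'
from tab import *
import pickle
d=pickle.load(open('w1.pkl','rb'))
# tab at reference: on plane y ~ gauge axis +? ; px shift for rises
c,r=ray(d,299.8,268);print(c)
for y in (-181,-173,-168):
    p=c+r*(y-c[1])/r[1];print(p.round(1),[(proj(d,p+[0,0,k])-[299.8,268]).round(1).tolist() for k in(2.5,3,5,7)])
E
```

```text
[([297, 266, 7, 8, 45], [299.7, 269.3])]
8.1833 [490.8 -65.  135.8] [ 3.1412e+00 -2.0000e-04  1.5732e+00] [-1.1  0.3  6.2]
[ 489.47127136 -109.94146921  224.62350282]
[ 476.5 -181.    23.1] [[-0.3, 1.5], [-0.3, 1.8], [-0.5, 3.0], [-0.7, 4.2]]
[ 477.9 -173.    45.8] [[-0.3, 1.7], [-0.4, 2.0], [-0.6, 3.4], [-0.8, 4.8]]
[ 478.8 -168.    60. ] [[-0.3, 1.8], [-0.4, 2.2], [-0.7, 3.7], [-0.9, 5.2]]
```

Request:
move_arm(targets="-1 0 0 0.02 0 0 0;-1 0 0 0 0 0 0;-1 0 0 0 0 0 0;-1 0 0 0 0 0 0;-1 0 0 0 0 0 0")

```text
clock: 8.6
eef_pos: [490.8, -65.0, 135.7]
tool_rot: [3.141, -0.0, 1.573]
force: [0.1, 1.0, 7.6]
width: 26.4
gripper_force: 60.1
```

```bash
python3 look.py w4.png;python3 look.py w5.png
```

```text
[([296, 266, 8, 8, 46], [299.6, 269.4])]
8.65 [490.8 -65.1 135.7] [ 3.1411e+00 -1.0000e-04  1.5733e+00] [-1.2 -0.1  6.2]
[([297, 266, 7, 8, 45], [299.7, 269.3])]
8.7 [490.8 -65.1 135.7] [ 3.1411e+00 -2.0000e-04  1.5732e+00] [-1.3  0.2  7.4]
```

The foot bears flush at about 8.8 N, and the tab has risen about 1.4 px. That is roughly 2.5 mm of pin travel, so the far jar is the unsealed one. Returning the gauge to its stand.

Request:
move_arm(targets="-1 0 0 -0.6 0 0 0;-1 0 0 -2 0 0 0;-1 -3 0 0 0 0 0;-1 -3 0 0 0 0 0;-1 -3 0 0 0 0 0")

```text
clock: 9.12
eef_pos: [490.6, -155.3, 161.4]
tool_rot: [-3.141, -0.0, 1.576]
force: [0.4, -0.2, -2.1]
width: 26.6
gripper_force: 59.4
```

Request:
move_arm(targets="-1 -2.6 -0.17 0 0 0 0;-1 0 0 0 0 0 0;-1 0 0 0 0 0 0;-1 0 0 0 0 0 0;-1 0 0 0 0 0 0")

```text
clock: 9.53
eef_pos: [489.1, -179.5, 160.9]
tool_rot: [-3.141, -0.001, 1.575]
force: [-1.1, 1.5, -1.4]
width: 26.5
gripper_force: 59.4
```

```bash
python3 look.py w6.png
```

```text
[([298, 264, 6, 9, 41], [300.4, 267.7])]
9.5833 [ 489.2 -179.5  161. ] [-3.1408e+00 -1.0000e-03  1.5754e+00] [-0.1  0.1 -1. ]
```

Request:
move_arm(targets="-1 -0.15 0 2 0 0 0;-1 0 0 2 0 0 0;-1 0 0 1 0 0 0;-1 0 0 0 0 0 0;-1 0 0 0 0 0 0")

```text
clock: 10.0
eef_pos: [489.1, -181.9, 111.1]
tool_rot: [-3.14, -0.001, 1.574]
force: [0.1, -0.6, -1.4]
width: 26.5
gripper_force: 59.3
```

Request:
move_arm(targets="-1 0 0 0 0 0 0;-1 0 0 0 0 0 0")

```text
clock: 10.17
eef_pos: [490.0, -182.7, 112.2]
tool_rot: [3.14, 0.001, 1.574]
force: [-0.8, 0.4, -2.6]
width: 26.3
gripper_force: 59.3
```

```bash
python3 look.py w7.png
```

```text
[([296, 264, 8, 9, 55], [299.6, 267.9])]
10.2167 [ 489.9 -182.7  112.2] [3.1399e+00 5.0000e-04 1.5735e+00] [-0.1  0.3 -1.4]
```

Request:
move_arm(targets="-1 0.15 -0.05 0.4 0 0 0;-1 0 0 0 0 0 0;-1 0 0 0 0 0 0;-1 0 0 0 0 0 0;-1 0 0 0 0 0 0")

```text
clock: 10.63
eef_pos: [488.8, -181.1, 107.4]
tool_rot: [3.142, 0.0, 1.573]
force: [-0.3, 0.1, -1.6]
width: 26.8
gripper_force: 59.4
```

```bash
python3 look.py w8.png
```

```text
[([296, 264, 8, 9, 56], [299.6, 268.0])]
10.6833 [ 488.8 -181.1  107.3] [3.1416e+00 1.0000e-04 1.5732e+00] [ 0.4 -0.4 -1.9]
```

Good; lower 25.5 mm in steps.

Request:
move_arm(targets="-1 0 0.05 0.6 0 0 0;-1 0 0 0.6 0 0 0;-1 0 0 0.6 0 0 0;-1 0 0 0.3 0 0 0;-1 0 0 0 0 0 0")

```text
clock: 11.1
eef_pos: [488.5, -180.8, 85.2]
tool_rot: [-3.14, -0.001, 1.573]
force: [-0.4, 0.1, -1.5]
width: 26.7
gripper_force: 59.4
```

Request:
move_arm(targets="-1 0 0 0.2 0 0 0;-1 0 0 0.1 0 0 0;-1 0 0 0.1 0 0 0;-1 0 0 0 0 0 0;-1 0 0 0 0 0 0")

```text
clock: 11.52
eef_pos: [489.3, -181.0, 82.4]
tool_rot: [3.141, 0.0, 1.573]
force: [0.1, -0.7, -1.8]
width: 26.4
gripper_force: 59.4
```

```bash
python3 look.py w9.png
```

```text
[([296, 264, 8, 9, 60], [299.8, 268.0])]
11.5667 [ 489.4 -181.    82.4] [3.1413e+00 1.0000e-04 1.5733e+00] [-0.3 -0.2 -1.6]
```

Request:
move_arm(targets="-1 0 0 0.07 0 0 0;-1 0 0 0 0 0 0;1 0 0 0 0 0 0;1 0 0 0 0 0 0;1 0 0 0 0 0 0")

```text
clock: 11.98
eef_pos: [489.4, -181.0, 81.7]
tool_rot: [3.141, 0.0, 1.573]
force: [-0.0, -0.3, 0.3]
width: 62.1
gripper_force: 0.0
```

Request:
move_arm(targets="1 0 0 0 0 0 0;1 0 0 0 0 0 0;1 0 0 0 0 0 0;1 0 0 0 0 0 0;1 0 0 0 0 0 0")

```text
clock: 12.4
eef_pos: [489.3, -181.0, 81.6]
tool_rot: [-3.142, -0.0, 1.573]
force: [-0.1, 0.0, 0.3]
width: 85.5
gripper_force: 0.0
```

```bash
python3 look.py w10.png; python3 - <<'E'
from m0 import *
E
python3 - <<'E'
from h import *
s=get('scene');e=get('side')
big=np.hstack([cv2.resize(s['color'][120:300,340:500],(400,450)),cv2.resize(e['color'][150:310,310:450],(400,450))])
cv2.imwrite('pics/g2.png',cv2.cvtColor(big,cv2.COLOR_RGB2BGR))
E
```

```text
[([297, 264, 7, 9, 42], [300.4, 268.1])]
12.45 [ 489.2 -181.    81.6] [-3.1415 -0.      1.5733] [-0.2 -0.3 -0.3]
S brass [372, 256, 34, 20, 508] [388.8, 265.3]
S brass [331, 286, 37, 24, 641] [348.7, 297.0]
S black [413, 202, 18, 37, 520] [421.4, 220.1]
S black [320, 213, 9, 15, 62] [323.9, 220.3]
S black [402, 255, 14, 14, 73] [408.2, 261.8]
S blue [251, 361, 104, 89, 5069] [303.1, 403.7]
E brass [354, 234, 29, 19, 312] [368.8, 240.9]
E brass [342, 258, 32, 21, 403] [358.3, 266.4]
E black [366, 189, 13, 31, 367] [372.3, 204.1]
E blue [333, 327, 71, 53, 3242] [369.9, 352.7]
[([354, 391], [420.0, 158.0]), ([312, 449], [415.0, 262.0]), ([252, 413], [511.0, 261.0]), ([251, 406], [520.0, 253.0]), ([296, 361], [519.0, 156.0])]
[([341, 327], [518.0, 162.0]), ([403, 331], [421.0, 160.0]), ([403, 378], [422.0, 271.0]), ([334, 373], [516.0, 273.0])]
handle [ 488.6 -180.6   94.6]
```

View pics/g2.png

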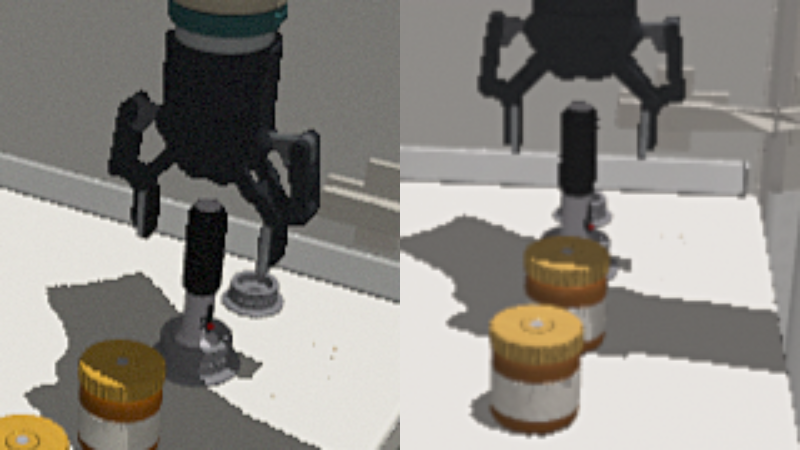

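The crops show the gauge standing upright in the cup, with the fingers clear of it and both jars where they were.

Request:
move_arm(targets="1 0 0 -1 0 0 0;1 0 0 -3 0 0 0;1 0 0 -3 0 0 0;1 0 0 -3 0 0 0;1 3 0 0 0 0 0")

```text
clock: 12.97
eef_pos: [492.4, -158.8, 187.9]
tool_rot: [3.13, 0.008, 1.564]
force: [1.5, -1.0, -0.2]
width: 85.6
gripper_force: 0.0
```

Request:
move_arm(targets="1 3 0 0 0 0 0;1 3 0 0 0 0 0;1 2.6 0.12 0 0 0 0;1 0 0 3 0 0 0;1 0 0 3 0 0 0")

```text
clock: 13.38
eef_pos: [492.3, -62.4, 122.9]
tool_rot: [3.136, -0.001, 1.578]
force: [1.5, -0.5, -0.4]
width: 85.7
gripper_force: 0.0
```

Request:
move_arm(targets="1 0 0 0 0 0 0;1 0 0 0 0 0 0;1 0 0 0 0 0 0;1 0 0 0 0 0 0")

```text
clock: 13.72
eef_pos: [491.2, -65.8, 123.2]
tool_rot: [3.139, 0.0, 1.572]
force: [-0.3, -0.2, -0.5]
width: 85.2
gripper_force: 0.0
```

```bash
python3 - <<'E'
from h import *
d=get('wrist');c=d['color'];h=cv2.cvtColor(c,cv2.COLOR_RGB2HSV);m=cv2.inRange(h,(12,110,60),(28,255,255))
n,l,s,ce=cv2.connectedComponentsWithStats(m);print([(s[i].tolist(),ce[i].round(1)) for i in range(1,n) if s[i][4]>300])
for i in range(1,n):
    if s[i][4]>300:
        x0,y0,w,hh,_=s[i];print(onplane(d,x0,y0+hh/2,68),onplane(d,x0+w,y0+hh/2,68))
st=read_state();print(st['eef_pos'],st['tool_rot'])
cv2.imwrite('pics/w11.png',cv2.cvtColor(c,cv2.COLOR_RGB2BGR))
E
```

```text
[([290, 0, 115, 126, 10763], array([347.,  62.])), ([272, 208, 100, 102, 7548], array([321.3, 258.8]))]
[475.74189804  40.09516093  68.        ] [531.2434343   40.15598363  68.        ]
[463.28135276 -59.27772497  68.        ] [518.98435547 -59.31462765  68.        ]
[491.21508888 -65.69717644 123.18336064] [3.13874359e+00 2.90479929e-04 1.57233509e+00]
```

View pics/w11.png

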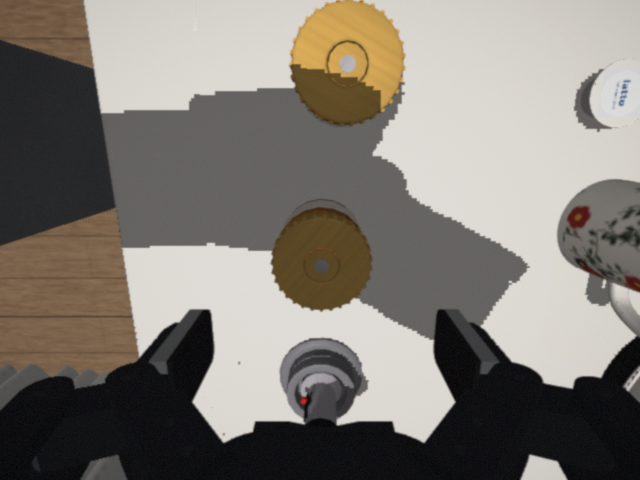

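The wrist view shows the far lid's dot at (321,265), about (491,-64), lined up between the open pads. The near jar is at (347,63) and the gauge is upright at (320,385).

Request:
move_arm(targets="1 0.15 0 3 0 0 0;1 0 0 3 0 0 0;1 0 0 2 0 0 0;1 0 0 1.8 0 0 0;1 0 0 0 0 0 0")

```text
clock: 14.18
eef_pos: [489.1, -63.6, 22.0]
tool_rot: [-3.139, -0.001, 1.573]
force: [0.2, -0.2, -0.4]
width: 85.4
gripper_force: 0.0
```

Request:
move_arm(targets="1 0 0 0 0 0 0;1 0 0 0 0 0 0;-1 0 0 0 0 0 0;-1 0 0 0 0 0 0;-1 0 0 0 0 0 0")

```text
clock: 14.6
eef_pos: [490.8, -63.5, 25.0]
tool_rot: [3.14, -0.0, 1.573]
force: [-1.6, -0.4, 14.2]
width: 55.0
gripper_force: 60.3
```

Request:
move_arm(targets="-1 0 0 0 0 0 0;-1 0 0 0 0 0 0;-1 0 0 0 0 0 0")

```text
clock: 14.85
eef_pos: [490.8, -63.4, 25.1]
tool_rot: [3.14, -0.0, 1.573]
force: [-1.6, 0.8, 9.6]
width: 54.6
gripper_force: 62.2
```

Request:
move_arm(targets="-1 0 0 -1 0 0 0;-1 0 0 -2 0 0 0;-1 0 0 -3 0 0 0;-1 0 0 -3 0 0 0;-1 0 0 -1 0 0 0")

```text
clock: 15.27
eef_pos: [491.8, -63.9, 127.4]
tool_rot: [3.136, 0.001, 1.573]
force: [0.1, -0.6, -1.9]
width: 54.4
gripper_force: 64.1
```

Request:
move_arm(targets="-1 2.8 0 0 0 0 0;-1 3.5 -0.5 0 0 0 0;-1 3.5 -0.5 0 0 0 0;-1 3.5 -0.5 0 0 0 0;-1 3.5 -0.5 0 0 0 0")

```text
clock: 15.68
eef_pos: [468.8, 106.0, 123.7]
tool_rot: [-3.141, -0.0, 1.573]
force: [1.0, 0.5, -0.9]
width: 54.5
gripper_force: 64.0
```

Request:
move_arm(targets="-1 3.5 -0.2 0 0 0 0;-1 3.5 0 0 0 0 0;-1 2.5 0 0 0 0 0;-1 1 0 0 0 0 0;-1 0 0 0 0 0 0")

```text
clock: 16.1
eef_pos: [466.6, 212.9, 123.3]
tool_rot: [-3.141, -0.001, 1.579]
force: [0.5, -0.2, -1.9]
width: 54.2
gripper_force: 64.0
```

Request:
move_arm(targets="-1 0 0 0 0 0 0;-1 0 0 0 0 0 0;-1 0 0 0 0 0 0;-1 0 0 0 0 0 0")

```text
clock: 16.43
eef_pos: [467.7, 207.7, 123.7]
tool_rot: [-3.142, 0.001, 1.57]
force: [1.0, -0.7, -2.0]
width: 54.1
gripper_force: 64.0
```

```bash
python3 - <<'E'
from h import *
s=get('scene');e=get('side')
big=np.hstack([s['color'][160:480,200:460],e['color'][160:480,240:500]]);big=cv2.resize(big,(780,480))
cv2.imwrite('pics/g3.png',cv2.cvtColor(big,cv2.COLOR_RGB2BGR))
for d in(s,e):
    print(proj(d,[468,210,4]),proj(d,[418,160,16]),proj(d,[518,160,16]),proj(d,[518,260,16]))
E
```

```text
[302.6591772  407.42935611] [354.40364698 392.89597248] [294.92467778 363.03873449] [248.59319124 409.91202459]
[371.04452294 354.7258749 ] [405.27743078 331.02456222] [341.05359535 326.26651228] [333.69053272 367.04395801]
```

View pics/g3.png

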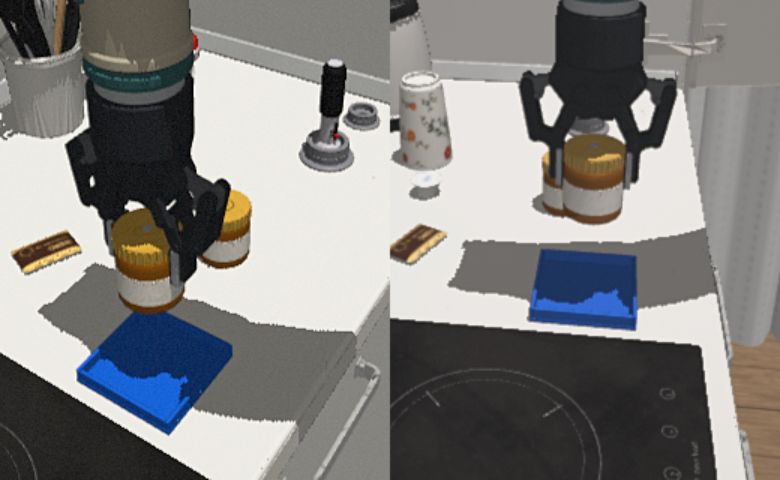

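The crops show the jar held upright above the tray, the gauge standing in its cup and the sealed jar untouched. The tray's predicted corners match within a few pixels. Lowering now.

Request:
move_arm(targets="-1 0.2 0 3 0 0 0;-1 0 0 3 0 0 0;-1 0 0 2 0 0 0;-1 0 0 0.6 0 0 0;-1 0 0 0 0 0 0")

```text
clock: 16.95
eef_pos: [466.6, 210.5, 36.4]
tool_rot: [-3.139, 0.001, 1.572]
force: [0.1, 0.6, -1.7]
width: 54.2
gripper_force: 64.0
```

Request:
move_arm(targets="-1 0 0 0.2 0 0 0;-1 0 0 0.2 0 0 0;-1 0 0 0.2 0 0 0;-1 0 0 0 0 0 0")

```text
clock: 17.28
eef_pos: [467.9, 211.7, 32.2]
tool_rot: [3.14, -0.001, 1.573]
force: [-0.5, -0.4, -2.0]
width: 54.5
gripper_force: 64.0
```

Request:
move_arm(targets="-1 0 0 0.1 0 0 0;-1 0 0 0 0 0 0;-1 0 0 0 0 0 0")

```text
clock: 17.53
eef_pos: [467.5, 211.6, 30.8]
tool_rot: [3.141, -0.0, 1.573]
force: [-0.2, -0.1, -2.6]
width: 54.3
gripper_force: 64.0
```

Request:
move_arm(targets="-1 0 0 0.1 0 0 0;-1 0 0 0 0 0 0;-1 0 0 0 0 0 0")

```text
clock: 17.78
eef_pos: [467.4, 211.4, 29.6]
tool_rot: [-3.141, 0.0, 1.573]
force: [-0.3, -0.0, -1.2]
width: 54.5
gripper_force: 64.0
```

Request:
move_arm(targets="-1 0 0 0.07 0 0 0;-1 0 0 0 0 0 0;-1 0 0 0 0 0 0")

```text
clock: 18.03
eef_pos: [467.5, 211.5, 29.1]
tool_rot: [3.141, -0.0, 1.573]
force: [-0.5, -0.1, 2.0]
width: 54.3
gripper_force: 64.3
```

Contact with the tray floor. Release, then go up.

Request:
move_arm(targets="1 0 0 0 0 0 0;1 0 0 0 0 0 0;1 0 0 0 0 0 0;1 0 0 0 0 0 0;1 0 0 0 0 0 0")

```text
clock: 18.45
eef_pos: [467.5, 211.5, 28.9]
tool_rot: [3.142, -0.0, 1.573]
force: [0.3, -0.4, -0.1]
width: 85.3
gripper_force: 0.0
```

Request:
move_arm(targets="1 0 0 -1 0 0 0;1 0 0 -3 0 0 0;1 0 0 -3 0 0 0;1 0 0 -3 0 0 0;1 0 0 -3 0 0 0")

```text
clock: 18.87
eef_pos: [467.1, 211.1, 160.8]
tool_rot: [-3.141, 0.0, 1.573]
force: [0.6, 0.3, 1.4]
width: 85.0
gripper_force: 0.0
```

Request:
move_arm(targets="1 0 0 0 0 0 0;1 0 0 0 0 0 0;1 0 0 0 0 0 0;1 0 0 0 0 0 0")

```text
clock: 19.2
eef_pos: [466.5, 211.3, 158.2]
tool_rot: [-3.14, 0.001, 1.573]
force: [0.6, -0.8, -0.6]
width: 85.2
gripper_force: 0.0
```

```bash
python3 - <<'E'
from h import *
s=get('scene');e=get('side')
big=np.hstack([s['color'][160:480,200:460],e['color'][160:480,240:500]]);big=cv2.resize(big,(780,480))
cv2.imwrite('pics/g4.png',cv2.cvtColor(big,cv2.COLOR_RGB2BGR))
E
```

```text
(no output)
```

View pics/g4.png

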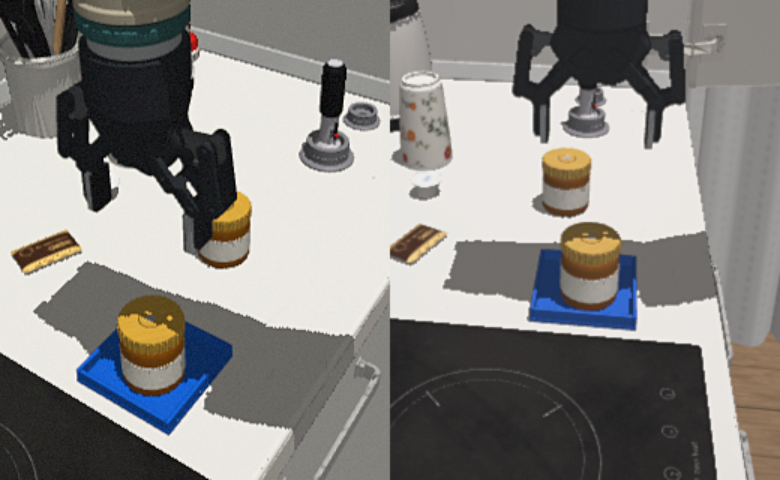

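The jar stands upright in the middle of the tray at (152,365), the gauge is upright in its stand, and the gripper is clear of everything.

```bash
python3 -c "
from cell import order;print(order.finish_job())"
```

```text
the job is handed in; nothing more can be done
None
```

I handed the job in with the unsealed jar (the far one; pin pushed back about 2.5 mm at about 9 N) upright in the blue tray, the gauge back in its stand and the other jar, which I did not gauge, left where it was; no verdict came back.

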